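# Fit the charged battery pack to the aspirator pump

### The arm

A 6-joint arm with a two-finger parallel gripper is mounted at the origin on the work surface. World frame = base frame: x ahead of the robot, y to its left, z up, the work surface at z = 0. Lengths are in m, angles in rad, forces in N, time in s.
With the tool pointing down it reaches from about 0.225 to 0.875 m from the base axis. Payload 3.4 kg.
Tool frame: the origin (TCP) lies at the very end of the fingers, on their centre line; the grasp point (between the pads) lies 19 mm behind it (grip_depth is the distance from the TCP to the grasp point, in m); x points along the fingers, z is the direction in which the jaws open and shut, and the axes are right-handed (so a half turn about x gives the same grasp; the last joint's range is limited). The gripper opens to 85 mm and grips with 20 to 120 N. Pads are 22 mm wide; open, the fingers measure 114 mm over their backs; the gripper's body (76 mm by 85 mm) begins 54 mm behind the grasp point. The pads swing forward as they close: fully open they stand 13 mm farther back than shut.
Start: joints at [-1.288, 0.276, 1.505, -0, 1.361, -0.121], TCP at [0.226, -0.529, 0.231] pointing down, gripper open.
Joint ranges: [-2.89, 2.89], [-0.75, 2.08], [0.22, 2.7], [-1.18, 4.32], [0.11, 2.71], [-2.7, 2.7]. Speed limits (rad/s): [2.57, 2.57, 3.14, 3.14, 3.14, 3.14].

### API

Orientations are given as a unit quaternion [w, x, y, z].
In Python, from rig import get_state, get_image, sign_off, grip_depth gives the robot as it stands. The module is installed in compiled form; this text tells all that it offers.
- The arm moves only by the tool arm_command, never from a script. Its argument "series" is a list of rows, each an object with "dp": the shift along the tool's x, y, z scaled (see below), a list of three; "angular": the turn, a rotation vector about the tool's x, y, z scaled (see below), a list of three; "gripper": the finger opening in mm, from 0 to 85.4. A call has exactly 8 rows; each row shifts and turns the pose as measured when the row begins, along the tool's axes as they then stand; what a row does not reach is not made up. The controller multiplies each number of a shift by 0.12 m and each number of a turn by 90 degrees. A row lasts 1/8 s, in which the tool goes at most 62.5 mm and 10.7 degrees, less where a joint would pass 70% of its speed; a pose out of reach is approached as far as the arm can. A call with a number of a shift or a turn outside -1 to 1 is refused whole. A call with a gripper value outside its range is refused whole. The fingers move at their own pace and stop on an object; "grip_force" is the grip in N (left out, the last holds). Time passes only in rows, so rows that do not move let the fingers close, or fill a call up. It gives the time, the measured TCP pose, the force and the opening at its end, in the units of the state.
- get_state(): the state, without advancing time (a new reading comes with each control period).
- get_image(name): name is "scene" or "top" or "wrist"; returns a dict with "image" (400x640x3 uint8, blue, green, red), "depth" (400x640 float32, m along the optical axis (not along the pixel's ray), 0 where there is no reading), "mtx" (3x3 intrinsics, pixels), "k1" (the pictures are not rectified: a ray, as slopes to the right and down, at radius r is drawn at 1 + k1 r^2 times it, then the intrinsics apply), "view" (4x4, takes a point from world to camera coordinates); the wrist camera has in their place "mount" (4x4, takes a point from camera to tool coordinates, whose origin is the TCP and whose axes are the tool frame's). Camera axes: x right, y up, looking along -z (the intrinsics and any distortion apply to the point x, -y, -z); pixel columns grow to the right and rows downward; lengths in m; the calibration is good to about 2 mm. A picture is of the moment at which its call begins: read the wrist's pose just before it.
- sign_off(): hands the job in, once; it reports no verdict.
The state is a dict: "clock": time; "qpos": joint angles; "qd": joint speeds; "effort": joint torques, N m; "position": TCP position; "ee_rot": TCP orientation; "contact_force": force on the tool from outside, world axes, zero at the start; "moment": the same for the moment, N m; "width": finger opening in m.
Only numpy, scipy, OpenCV 4.12 (cv2) and the standard library are available. Lean on these libraries where they do the work, as an engineer would, in place of code of your own. Each camera call takes 0.05 s, during which the arm holds its last target. There are 200 camera calls.

### The job

Take the charged battery pack (green stripe) off the bench charger - press the charger's orange catch down so the pack springs loose, then slide it back off the rails - and slide it along the aspirator pump's rails until the pump's catch clicks up behind it and holds it fully home. Work gently: never wrench the pack against the catch, ram it into its stop or lean hard on either machine, and leave the spent pack and everything else on the bench where it is.

Things in the scene. Friction and masses are not known exactly. Their poses are not given: they have to be found in the camera images.
- pack_center (a point): centre of the charged pack (loose, 0.45 kg): black block, green stripe on top, grey side tongues along its foot; 90 long (x), 62 wide over the tongues (y), 58 high (z), underside 29 below this point. The tongues are the lowest 10 mm; above them the body is 46 wide (y): grip it there, across y. +x is its nose (brass contacts), which enters a bay first. Starts latched in the charger.
- pack: the same pack, origin centre of its underside, same axes. Under its tail (-x end) is a 12 mm long block, the strike, that rides over a bay's catch tooth and is held behind it; the rest of its underside has an open channel in the middle that passes over the tooth freely.
- charger: bench charger, grey, black rail lips, upright block with three lamps; fixed. Origin on the bench under a seated pack's centre; x runs along the rails to the stop, z up. The pack slides on a deck 35 above the bench that starts at x=-78. Lips over its tongues (x=-60 to 47) have tops 52 above the bench, 90 over their outsides, with flared lead-ins from x=-75; 1.5 mm play sideways and upward.
- charger_home (a point): centre of a seated pack in the charger: 64 above the bench, tail against the catch tooth. The stop is 2.5 mm farther in; the block behind it is 88 high, 104 wide and reaches 98 past here. When the catch is pressed a spring plunger (6 N at home, about 2.5 N at the end) pushes the pack out by about 18 mm, and the catch's tooth stays under it until it is drawn farther out.
- charger_out (a point): where the centre of a pack is when it has just left the charger's rails and may be lifted: 130 before charger_home (charger x=-130), 64 above the bench; same axes as the charger.
- pump: cordless aspirator pump, fixed: blue rail lips, white housing 170 wide, 88 high (x=47 to 228), bottle with green lid and bent pipe on it (x=120 to 215, up to 205 high). Its bay is like the charger's: origin on the bench, x along the rails to the stop, deck 35 above the bench from x=-78, lips x=-60 to 47, tops 52 above the bench, flared lead-ins from x=-75, play 1.5 mm. Its orange catch faces the open end.
- pump_entry (a point): where the centre of a pack is when its nose (45 ahead) rests on the front of the pump's deck, ready to slide in along the pump's x: 115 before pump_home (pump x=-115), 64 above the bench; same axes as the pump.
- charger_catch_pad (a point): centre of the top face of the orange thumb pad of the charger's catch, 32 long (x), 30 wide (y), 33 above the bench, at charger x=-96, 51 behind the seated pack's tail. Press it straight down; the plinth under it is 10 high and ends at charger x=-156.
- charger_catch (a joint): how far the charger's catch is pressed down, m: 0 up and holding, 0.0085 fully down; its tooth clears the pack from 0.007. Spring 2.5 N at the start, 6 N fully down, and up to 2 N more while the pack leans on it.
- pump_catch (a joint): how far the pump's orange catch is pressed down, m: 0 up, 0.007 under the pack's tail. The pack pushes it down in the last 30 mm before its seat (some 5 to 15 N of push with the plunger) and it snaps back to 0 behind the tail when the pack is home. The hard stop comes 2.5 mm after that.
- spent_pack: spent pack, origin centre of its underside:, red stripe, otherwise the same as the charged one (90 x 62 x 58 high); it stands on the bench near the robot and is to be left there.
- well_plate: clear six-well plate, 128 x 86 x 20, origin centre of its underside; leave it.
- dishes: stack of four dishes, 89 across, 58 high, origin centre of its underside; leave it.
- tube_rack: blue rack of capped tubes, 100 x 200 x 104 high, origin centre of its underside; leave it.
- media: bottle of red medium, 68 across, 165 high, origin centre of its underside; leave it.
- tip_box: box of pipette tips, 127 x 87 x 85 high, origin centre of its underside; leave it.
- pipette: white pipette lying along its x, 245 long, 26 thick; origin under its middle; leave it.
- pump_home (a point): centre of a pack seated as deep in the pump as it can be: pump x=0, 64 above the bench. The pump's catch, plunger and stop ride together on one sledge for different pack makes, clamped firmly anywhere from here to 36 mm nearer the open end (-x); where is not measured, so a seated pack's centre may lie anywhere from pump x=-36 to 0: feel for it.
- pump_plunger (a joint): how far the pack's nose has pushed in the pump's spring plunger, m: 0 free, 0.018 with the pack caught and home, 0.0205 at the hard stop. It pushes back with 2.4 N at first, 6 N at home, so a pack let go before the click springs back out.

How it is judged:
By the outcome, as a careful person would: the job done as asked, in the order asked, and still so for the second after the job is handed in, with the robot touching nothing.
It also fails if it takes over 58 s, if anything falls off the work surface, if the arm or the gripper's body presses on something with over 40 N, if the wrist force passes 120 N, or if a joint passes its speed limit or range.

## Working session

There is one attempt and no reset: what is moved stays moved. The work goes in short steps, Python scripts to look and compute and a tool call to move; the robot and the scene stay as the last step left them, time stands still between calls to the robot, and variables do not carry over. Pictures are saved under pics/ and viewed, about 8 in all and at most 12, crops included, and the job is handed in when it is done.

Besides the shell and the picture viewer there is one more tool, called after ">>>" in YAML: its name, and indented under it one key for each argument. arm_command: Moves the arm, as the interface text tells. Its arguments: {"type":"object","properties":{"series":{"type":"array","items":{"type":"object","properties":{"dp":{"type":"array","items":{"type":"number"}},"angular":{"type":"array","items":{"type":"number"}},"gripper":{"type":"number"}}}},"grip_force":{"type":"number"}},"required":["series"]}

```bash
mkdir -p pics; cat > h.py <<'E'
import numpy as np, cv2
from rig import get_state, get_image, sign_off, grip_depth
def save(n,f):
    d=get_image(n); cv2.imwrite('pics/'+f,d['image']); np.savez('pics/'+f[:-4]+'.npz',**d); return d
def cloud(d,T=None):
    """world points HxWx3 from depth"""
    h,w=d['depth'].shape; u,v=np.meshgrid(np.arange(w),np.arange(h))
    k=float(d['k1']); D=np.array([k,0,0,0,0.])
    p=cv2.undistortPoints(np.stack([u,v],-1).reshape(-1,1,2).astype(np.float64),d['mtx'],D).reshape(h,w,2)
    z=d['depth']; P=np.stack([p[...,0]*z,-p[...,1]*z,-z],-1)
    M=np.linalg.inv(d['view']) if T is None else T
    return P@M[:3,:3].T+M[:3,3]
E
python3 - <<'E'
from h import *
s=get_state(); print({k:np.round(v,4) for k,v in s.items()}, grip_depth)
for n in('top','scene'):
    d=save(n,n+'0.png'); print(d['mtx'],d['k1'],np.linalg.inv(d['view'])[:3])
E
```

```text
{'clock': np.float64(0.0), 'qpos': array([-1.288 ,  0.2766,  1.5061,  0.    ,  1.3607, -0.121 ]), 'qd': array([-0.001 , -0.0006, -0.0016, -0.0008,  0.0018, -0.0001]), 'effort': array([ 3.00000e-04, -4.16777e+01, -2.45808e+01,  1.00000e-04,
        1.10000e-02, -0.00000e+00]), 'position': array([ 0.2258, -0.5282,  0.2304]), 'ee_rot': array([ 0.5896,  0.39  ,  0.5906, -0.3892]), 'contact_force': array([-0.4105,  0.0412, -0.7355]), 'moment': array([-0.0068,  0.0397,  0.026 ]), 'width': np.float64(0.0856)} 0.0187
[[395.50252451   0.         324.89580181]
 [  0.         395.50252451 196.35997961]
 [  0.           0.           1.        ]] -0.08613889593442797 [[ 0.02276098  0.98611123 -0.16451927  0.20370714]
 [-0.99971182  0.02119409 -0.01127341 -0.01475691]
 [-0.00763     0.16472845  0.98630945  1.39800701]]
[[499.11308113   0.         318.8688498 ]
 [  0.         499.11308113 195.72291077]
 [  0.           0.           1.        ]] -0.11043055545212746 [[-0.89134879 -0.38536128  0.23873422  0.85236062]
 [ 0.45320278 -0.76941419  0.45012114  0.81456805]
 [ 0.01022624  0.50940994  0.86046321  1.59745514]]
```

View pics/top0.png

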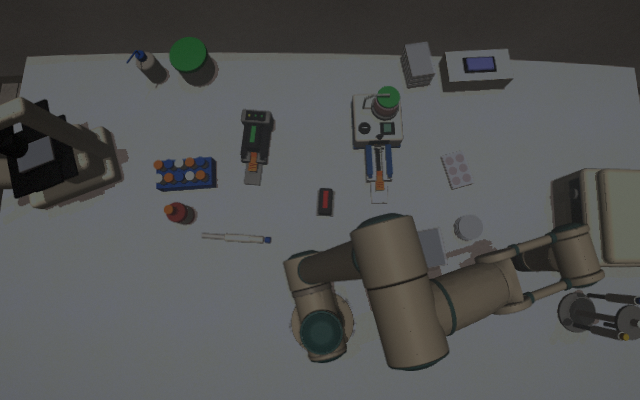

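View pics/scene0.png

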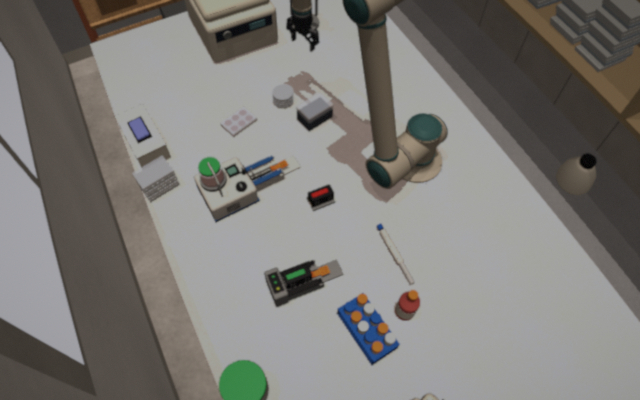

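The top view shows the charger near (255,145) with its orange pad at (253,162), and the pump near (378,130) with its bay opening towards the robot. The scene view shows the same layout: charger at (300,280), pump at (235,185), spent pack at (320,195). I'll work out rough poses by colour.

```bash
cat > m.py <<'E'
from h import *
def seg(d,P,name,box=None,zr=(0.02,0.13)):
    hsv=cv2.cvtColor(d['image'],cv2.COLOR_BGR2HSV)
    rng={'green':((45,90,40),(80,255,255)),'orange':((5,120,70),(20,255,255)),'blue':((100,100,40),(125,255,255)),'red':((170,120,60),(180,255,255))}[name]
    m=cv2.inRange(hsv,*rng)>0
    m&=(P[...,2]>zr[0])&(P[...,2]<zr[1])
    if box: m&=(P[...,0]>box[0])&(P[...,0]<box[1])&(P[...,1]>box[2])&(P[...,1]<box[3])
    n,l,st,c=cv2.connectedComponentsWithStats(m.astype(np.uint8))
    out=[]
    for i in range(1,n):
        if st[i,4]<8: continue
        q=P[l==i]; med=np.median(q,0); r=cv2.minAreaRect(q[:,:2].astype(np.float32))
        out.append((st[i,4],c[i].round(1),med.round(4),np.round(r[0],4),np.round(r[1],4),round(r[2],1)))
    return out
E
python3 - <<'E'
from m import *
for n in('top','scene'):
    d=dict(np.load(f'pics/{n}0.npz')); P=cloud(d)
    for c in('green','orange','blue','red'):
        for o in seg(d,P,c,(0.3,0.9,-0.5,0.45)): print(n,c,*o)
E
```

```text
top green 75 [252.6 133.7] [0.6349 0.2553 0.094 ] [0.6353 0.2554] [0.0171 0.0587] 85.1
top orange 124 [252.8 161.9] [0.5465 0.2608 0.0334] [0.5521 0.2592] [0.0295 0.066 ] 81.6
top orange 63 [199.9 174.7] [0.4845 0.4251 0.1031] [0.4855 0.4265] [0.0314 0.0291] 55.1
top orange 122 [379.3 181.1] [ 0.4873 -0.1887  0.0329] [ 0.4931 -0.19  ] [0.0636 0.0251] 0.5
top blue 161 [368.7 160. ] [ 0.5615 -0.1511  0.0509] [ 0.5603 -0.1506] [0.1158 0.0184] 3.0
top blue 157 [388.6 159.7] [ 0.5637 -0.2211  0.0511] [ 0.5626 -0.2204] [0.117  0.0182] 3.4
top blue 272 [204.7 169.9] [0.5176 0.4194 0.0584] [0.5088 0.4277] [0.0996 0.0526] 6.6
scene green 133 [295.2 273.8] [0.6353 0.2534 0.0945] [0.6357 0.2535] [0.0234 0.0659] 85.4
scene green 10 [272.8 276. ] [0.702  0.2263 0.0902] [0.7011 0.2268] [0.0085 0.0107] 41.0
scene green 10 [275.2 282. ] [0.7035 0.248  0.089 ] [0.703  0.2491] [0.0084 0.0097] 69.4
scene orange 84 [278.8 165.2] [ 0.4902 -0.1878  0.0359] [ 0.4955 -0.1915] [0.0662 0.0291] 1.6
scene orange 131 [319.9 271.4] [0.547  0.2611 0.0336] [0.5549 0.2611] [0.0316 0.0695] 89.2
scene orange 78 [361.8 298.9] [0.4879 0.4261 0.1041] [0.4865 0.4261] [0.0298 0.0272] 35.4
scene blue 93 [258.2 163.7] [ 0.5633 -0.2184  0.0538] [ 0.5723 -0.2172] [0.1253 0.0346] 18.1
scene blue 131 [266.4 177.2] [ 0.5613 -0.1505  0.0521] [ 0.5571 -0.1567] [0.0363 0.1069] 88.2
scene blue 233 [349.3 308.1] [0.5358 0.4283 0.0612] [0.5254 0.4264] [0.0726 0.0478] 2.7
```

```bash
cat > plan.py <<'E'
from h import *
from scipy.spatial.transform import Rotation as Ro
def R0(): return Ro.from_quat(np.roll(get_state()['ee_rot'],-1))
def down(yaw): # tool x down, tool z along world dir yaw (rad)
    x=np.array([0,0,-1.]); z=np.array([np.cos(yaw),np.sin(yaw),0]); return Ro.from_matrix(np.stack([x,np.cross(z,x),z],1))
def plan(pts,yaw,start=None):
    """pts: list of (world target, nrows). yaw target of tool z reached with first segment(s)."""
    s=get_state(); R=R0() if start is None else start; p=s['position'].copy(); Rt=down(yaw)
    for t,n in pts:
        rv=(R.inv()*Rt).as_rotvec(); a=rv; 
        for i in range(n):
            d=R.inv().apply((np.array(t)-p)/(n-i)); step=rv/n
            print(n-i,(d/0.12).round(3).tolist(),(step/(np.pi/2)).round(3).tolist())
            p=p+R.apply(d); R=R*Ro.from_rotvec(step)
E
python3 - <<'E'
from plan import *
d=save('wrist','w0.png'); print(d['mount'].round(4),d['mtx'],d['k1'])
R=R0(); print(R.as_matrix().round(4)); p=get_state()['position']; print(p)
z=R.as_matrix()[:,2]; print(np.degrees(np.arctan2(z[1],z[0])))
E
```

```text
[[-1.300e-03  2.703e-01 -9.628e-01 -1.427e-01]
 [-3.000e-04  9.628e-01  2.703e-01  6.750e-02]
 [ 1.000e+00  7.000e-04 -1.200e-03  9.000e-04]
 [ 0.000e+00  0.000e+00  0.000e+00  1.000e+00]] [[356.68290654   0.         312.15242798]
 [  0.         356.68290654 203.7006187 ]
 [  0.           0.           1.        ]] 0.012480171921630714
[[-4.000e-04  9.196e-01  3.929e-01]
 [ 1.300e-03  3.929e-01 -9.196e-01]
 [-1.000e+00  2.000e-04 -1.400e-03]]
[ 0.2258057  -0.52838304  0.23063475]
-66.86327826429628
```

```bash
python3 - <<'E'
from plan import *
plan([((0.53,-0.187,0.27),8)],np.radians(-87))
E
```

```text
8 [-0.041, 0.431, -0.203] [0.028, -0.0, 0.0]
7 [-0.041, 0.422, -0.221] [0.028, -0.0, 0.0]
6 [-0.041, 0.412, -0.24] [0.028, -0.0, 0.0]
5 [-0.041, 0.401, -0.257] [0.028, -0.0, 0.0]
4 [-0.041, 0.389, -0.275] [0.028, -0.0, 0.0]
3 [-0.041, 0.377, -0.292] [0.028, -0.0, 0.0]
2 [-0.041, 0.363, -0.308] [0.028, -0.0, 0.0]
1 [-0.041, 0.35, -0.324] [0.028, -0.0, 0.0]
```

>>> arm_command:
  series:
    - {"dp": [-0.041,0.431,-0.203],"angular": [0.028,0,0],"gripper": 85}
    - {"dp": [-0.041,0.422,-0.221],"angular": [0.028,0,0],"gripper": 85}
    - {"dp": [-0.041,0.412,-0.24],"angular": [0.028,0,0],"gripper": 85}
    - {"dp": [-0.041,0.401,-0.257],"angular": [0.028,0,0],"gripper": 85}
    - {"dp": [-0.041,0.389,-0.275],"angular": [0.028,0,0],"gripper": 85}
    - {"dp": [-0.041,0.377,-0.292],"angular": [0.028,0,0],"gripper": 85}
    - {"dp": [-0.041,0.363,-0.308],"angular": [0.028,0,0],"gripper": 85}
    - {"dp": [-0.041,0.35,-0.324],"angular": [0.028,0,0],"gripper": 85}

```text
clock: 1.15
position: [0.5389, -0.1827, 0.2683]
ee_rot: [0.506, 0.492, 0.509, -0.492]
contact_force: [0.9, -0.8, 0.3]
width: 0.085
```

```bash
cat >> plan.py <<'E'
def Tw(d,s):
    M=np.eye(4); M[:3,:3]=Ro.from_quat(np.roll(s['ee_rot'],-1)).as_matrix(); M[:3,3]=s['position']; return M@d['mount']
def wshot(f):
    s=get_state(); d=save('wrist',f); T=Tw(d,s); np.save('pics/'+f[:-4]+'_T.npy',T); return d,cloud(d,T),s
E
python3 - <<'E'
from plan import *; from m import seg
d,P,s=wshot('w1.png'); print(s['position'],s['ee_rot'],s['clock'],np.abs(s['qd']).max())
for c in('orange','blue','red'):
    for o in seg(d,P,c): print(c,*o)
E
```

```text
[ 0.53886006 -0.18266907  0.26831919] [ 0.50642337  0.49237122  0.5088699  -0.49209489] 1.15 1.179094917762371
orange 1236 [319.3 212.1] [ 0.4887 -0.1928  0.0335] [ 0.4935 -0.1926] [0.0673 0.0289] 2.6
blue 2287 [352.3 145.6] [ 0.5678 -0.2232  0.0516] [ 0.5618 -0.2236] [0.1185 0.0196] 3.0
blue 2288 [283.3 147.5] [ 0.5637 -0.1541  0.0515] [ 0.5579 -0.1543] [0.1188 0.0201] 3.2
```

View pics/w1.png

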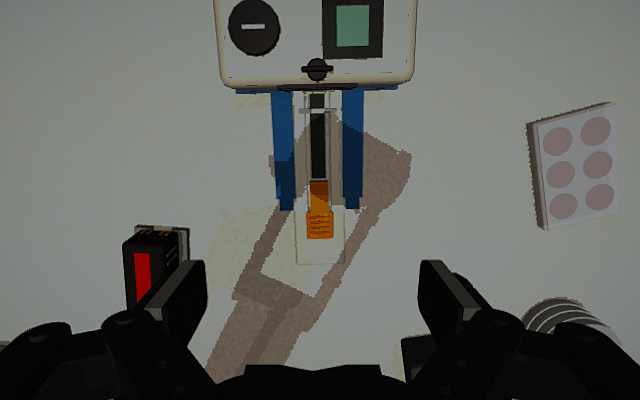

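The wrist view shows the pump bay: blue lips at columns 273–365, rows 92–210, and the orange catch at (320,212). The arm was still moving when I took it, so I'll re-shoot at rest and fit the lips' inner and outer edges.

```bash
cat >> m.py <<'E'
def edges(P,mask,ax,org,lab):
    "extent of masked points in frame (org, yaw ax)"
    c,s_=np.cos(ax),np.sin(ax); q=P[mask][:,:2]-org; x=q@[c,s_]; y=q@[-s_,c]
    print(lab,'x',np.percentile(x,[.5,50,99.5]).round(4),'y',np.percentile(y,[.5,50,99.5]).round(4),mask.sum())
E
python3 - <<'E'
from plan import *; from m import *
get_image('wrist')
d,P,s=wshot('w2.png'); print(s['position'],s['ee_rot'],s['clock'],np.abs(s['qd']).max())
for c in('orange','blue','red'):
    for o in seg(d,P,c): print(c,*o)
hsv=cv2.cvtColor(d['image'],cv2.COLOR_BGR2HSV)
b=(cv2.inRange(hsv,(100,100,40),(125,255,255))>0)&(P[...,2]>.045)&(P[...,2]<.06)&(P[...,0]<.64)
o=(cv2.inRange(hsv,(5,120,70),(20,255,255))>0)&(P[...,2]>.015)&(P[...,2]<.06)
# lip direction: fit line to outer edges per row
n,l,st,c=cv2.connectedComponentsWithStats(b.astype(np.uint8))
for i in range(1,n):
    if st[i,4]<500: continue
    q=P[l==i]; bins=np.arange(q[:,0].min()+.03,q[:,0].max()-.015,.004)
    for side in(np.min,np.max):
        e=np.array([(x+.002,side(q[(q[:,0]>=x)&(q[:,0]<x+.004),1])) for x in bins]); k=np.polyfit(e[:,0],e[:,1],1)
        print('edge',np.degrees(np.arctan(k[0])).round(2),'y at .56',np.polyval(k,.56).round(4))
a=np.radians(3); edges(P,b,a,np.array([.56,-.187]),'lips'); edges(P,o,a,np.array([.56,-.187]),'orange')
# pixel profile along centre line
for v in range(85,262,3):
    print(v,P[v,318].round(4).tolist(),d['image'][v,318].tolist(),end=' | ')
E
```

```text
[ 0.54143072 -0.17968696  0.26840507] [ 0.50833511  0.49190742  0.51059642 -0.48878809] 1.25 0.09118511743558741
orange 1246 [322.3 215.3] [ 0.4883 -0.1931  0.0335] [ 0.4935 -0.1927] [0.0675 0.0292] 3.0
blue 2302 [355.7 149.3] [ 0.5675 -0.2231  0.0517] [ 0.5618 -0.2233] [0.1183 0.0202] 3.0
blue 2266 [287.  150.6] [ 0.5639 -0.1541  0.0516] [ 0.5586 -0.1543] [0.119  0.0203] 3.4
edge 3.36 y at .56 -0.2331
edge 3.14 y at .56 -0.2137
edge 2.92 y at .56 -0.1637
edge 3.38 y at .56 -0.1446
lips x [-0.0586  0.0055  0.0584] y [-0.046  -0.0265  0.0426] 4556
orange x [-0.1    -0.0717 -0.0333] y [-0.0168 -0.0023  0.0123] 1257
85 [0.6251, -0.1822, 0.0858] [105, 124, 134] | 88 [0.6226, -0.1822, 0.0875] [21, 25, 26] | 91 [0.6201, -0.1823, 0.0876] [20, 25, 24] | 94 [0.6194, -0.1832, 0.0207] [75, 88, 93] | 97 [0.6164, -0.1833, 0.0206] [36, 40, 42] | 100 [0.6134, -0.1834, 0.0205] [26, 27, 29] | 103 [0.6104, -0.1836, 0.021] [24, 25, 29] | 106 [0.6073, -0.1837, 0.0211] [25, 26, 30] | 109 [0.6043, -0.1838, 0.0221] [29, 31, 34] | 112 [0.6022, -0.1833, 0.0705] [101, 110, 108] | 115 [0.5995, -0.1834, 0.0704]
[... 1473 characters left out ...]
0, 80, 141] | 217 [0.4884, -0.1886, 0.0328] [0, 75, 145] | 220 [0.4852, -0.1887, 0.0336] [0, 49, 146] | 223 [0.4816, -0.1889, 0.0335] [0, 76, 146] | 226 [0.478, -0.189, 0.0333] [0, 40, 108] | 229 [0.4745, -0.1892, 0.0334] [0, 51, 118] | 232 [0.4707, -0.1893, 0.0328] [0, 75, 137] | 235 [0.4674, -0.1895, 0.0335] [0, 45, 138] | 238 [0.4637, -0.1896, 0.0332] [0, 70, 142] | 241 [0.46, -0.1898, 0.033] [15, 78, 142] | 244 [0.4474, -0.1906, 0.0109] [133, 142, 138] | 247 [0.4436, -0.1907, 0.0111] [132, 140, 137] | 250 [0.4393, -0.1909, 0.01] [133, 141, 137] | 253 [0.4358, -0.1911, 0.0111] [132, 141, 137] | 256 [0.4314, -0.1913, 0.0099] [131, 141, 137] | 259 [0.4278, -0.1914, 0.0107] [131, 142, 138] |
```

```bash
python3 - <<'E'
from plan import *
plan([((0.585,0.26,0.27),8)],np.radians(-94.5))
E
```

```text
8 [-0.001, 0.065, -0.458] [0.009, -0.0, 0.0]
7 [-0.001, 0.058, -0.459] [0.009, -0.0, 0.0]
6 [-0.001, 0.051, -0.46] [0.009, -0.0, 0.0]
5 [-0.001, 0.045, -0.461] [0.009, -0.0, 0.0]
4 [-0.001, 0.038, -0.461] [0.009, -0.0, 0.0]
3 [-0.001, 0.031, -0.462] [0.009, -0.0, 0.0]
2 [-0.002, 0.025, -0.462] [0.009, -0.0, 0.0]
1 [-0.002, 0.018, -0.463] [0.009, -0.0, 0.0]
```

>>> arm_command:
  series:
    - {"dp": [0,0.065,-0.458],"angular": [0.009,0,0],"gripper": 0}
    - {"dp": [0,0.058,-0.459],"angular": [0.009,0,0],"gripper": 0}
    - {"dp": [0,0.051,-0.46],"angular": [0.009,0,0],"gripper": 0}
    - {"dp": [0,0.045,-0.461],"angular": [0.009,0,0],"gripper": 0}
    - {"dp": [0,0.038,-0.461],"angular": [0.009,0,0],"gripper": 0}
    - {"dp": [0,0.031,-0.462],"angular": [0.009,0,0],"gripper": 0}
    - {"dp": [0,0.025,-0.462],"angular": [0.009,0,0],"gripper": 0}
    - {"dp": [0,0.018,-0.2],"angular": [0.005,0,0],"gripper": 0}

```text
clock: 2.3
position: [0.5836, 0.2254, 0.2642]
ee_rot: [-0.477, -0.518, -0.478, 0.525]
contact_force: [1.2, -0.6, 0.3]
width: 0.0001
```

```bash
python3 - <<'E'
from plan import *; from m import *
get_image('wrist')
get_image('wrist')
d,P,s=wshot('w3.png'); print(s['position'],s['ee_rot'],s['clock'],np.abs(s['qd']).max(),s['width'],s['contact_force'])
R=R0().as_matrix(); print('toolz yaw',np.degrees(np.arctan2(R[1,2],R[0,2])),'tilt',R[:,0])
for c in('orange','green','red'):
    for o in seg(d,P,c): print(c,*o)
E
```

```text
[0.58383711 0.225165   0.26387377] [-0.47691921 -0.51777762 -0.47862017  0.52476389] 2.4 0.04221117740019847 0.00014842904289309828 [-0.55987427 -0.62197795  0.25550503]
toolz yaw -95.04781844594672 tilt [-0.00912915 -0.00627196 -0.99993866]
orange 1076 [282.1 206.9] [0.5434 0.2581 0.0332] [0.5519 0.2584] [0.0299 0.0674] 86.8
orange 937 [ 55.  263.3] [0.5298 0.4636 0.1038] [0.5279 0.4677] [0.0315 0.0411] 22.1
orange 840 [111.4 301.8] [0.486  0.4224 0.1039] [0.4843 0.4239] [0.0318 0.0367] 34.4
orange 404 [  7.1 322.8] [0.4728 0.5259 0.1036] [0.4726 0.5251] [0.0164 0.0323] 71.1
green 103 [268.   37.9] [0.7038 0.2478 0.0908] [0.7039 0.248 ] [0.0085 0.0077] 83.0
green 104 [295.1  37.4] [0.7024 0.226  0.091 ] [0.7024 0.2261] [0.0082 0.0085] 87.0
green 1447 [271.6 124.4] [0.6362 0.2529 0.094 ] [0.6346 0.253 ] [0.0173 0.0607] 85.9
```

View pics/w3.png

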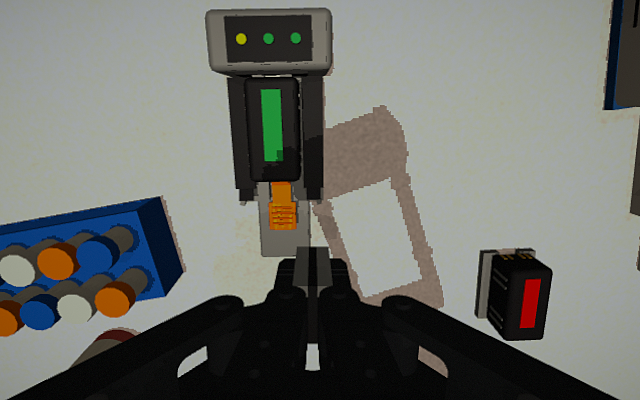

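The wrist view shows the charged pack at columns 245–300, rows 78–180, its green stripe at (271,124) and the orange pad at about (282,215). Next I'll fit the charger axis from the pack top, lips and pad.

```bash
python3 - <<'E'
from plan import *; from m import *
d=dict(np.load('pics/w3.npz')); P=cloud(d,np.load('pics/w3_T.npy'))
roi=(P[...,0]>.5)&(P[...,0]<.72)&(P[...,1]>.18)&(P[...,1]<.33)
def edg(m,x0,x1,lab):
    q=P[m]; b=np.arange(x0,x1,.004); k=[]
    for f in(np.min,np.max):
        e=np.array([(x+.002,f(q[(q[:,0]>=x)&(q[:,0]<x+.004),1])) for x in b]); k.append(np.polyfit(e[:,0]-.6,e[:,1],1))
    print(lab,[(np.degrees(np.arctan(a)).round(2),c.round(4)) for a,c in k],'mid@.6',((k[0][1]+k[1][1])/2).round(4))
top=roi&(abs(P[...,2]-.0925)<.003)&(P[...,0]<.672)
x=P[top][:,0]; print('top x',np.percentile(x,[.5,99.5]),np.median(P[top][:,2]))
edg(top,.61,.66,'packtop')
lip=roi&(abs(P[...,2]-.052)<.003); print('lip x',np.percentile(P[lip][:,0],[.5,99.5]),lip.sum())
edg(lip,.575,.66,'lips')
hsv=cv2.cvtColor(d['image'],cv2.COLOR_BGR2HSV)
o=roi&(cv2.inRange(hsv,(5,120,70),(20,255,255))>0)
edg(o,.535,.548,'pad'); edg(o,.555,.57,'arm')
print('orange x',np.percentile(P[o][:,0],[.3,99.7]))
for v in range(175,236,3): print(v,P[v,282].round(4).tolist(),d['image'][v,282].tolist(),end=' | ')
g=roi&(cv2.inRange(hsv,(45,90,40),(80,255,255))>0)&(P[...,0]<.68); edg(g,.615,.655,'stripe')
E
```

```text
top x [0.58652317 0.67163813] 0.09313199835274749
packtop [(np.float64(-4.02), np.float64(0.2324)), (np.float64(-3.92), np.float64(0.2771))] mid@.6 0.2547
lip x [0.55793773 0.67908344] 4540
lips [(np.float64(-3.84), np.float64(0.2099)), (np.float64(-4.04), np.float64(0.2996))] mid@.6 0.2548
pad [(np.float64(-4.48), np.float64(0.24)), (np.float64(-7.39), np.float64(0.2676))] mid@.6 0.2538
arm [(np.float64(-6.73), np.float64(0.2434)), (np.float64(0.58), np.float64(0.2693))] mid@.6 0.2563
orange x [0.51708186 0.65270085]
175 [0.5912, 0.249, 0.0927] [15, 14, 18] | 178 [0.5884, 0.2493, 0.0922] [9, 11, 11] | 181 [0.5848, 0.2501, 0.0877] [0, 31, 72] | 184 [0.57, 0.2557, 0.0338] [0, 71, 174] | 187 [0.5664, 0.2562, 0.0325] [0, 102, 173] | 190 [0.563, 0.2566, 0.0321] [0, 98, 172] | 193 [0.5603, 0.2567, 0.0346] [0, 100, 173] | 196 [0.5566, 0.2573, 0.0332] [0, 100, 172] | 199 [0.5532, 0.2577, 0.0328] [0, 99, 173] | 202 [0.5501, 0.2579, 0.0337] [0, 98, 173] | 205 [0.5463, 0.2585, 0.0324] [0, 101, 176] | 208 [0.5434, 0.2587, 0.0339] [0, 69, 164] | 211 [0.54, 0.2591, 0.0338] [0, 79, 144] | 214 [0.5363, 0.2595, 0.033] [0, 97, 173] | 217 [0.5332, 0.2598, 0.034] [0, 56, 142] | 220 [0.5293, 0.2603, 0.0327] [0, 103, 168] | 223 [0.5264, 0.2605, 0.0343] [0, 57, 171] | 226 [0.5223, 0.2611, 0.0326] [0, 126, 173] | 229 [0.5191, 0.2614, 0.0335] [0, 87, 177] | 232 [0.507, 0.2645, 0.0102] [94, 103, 105] | 235 [0.5025, 0.2651, 0.0082] [91, 101, 105] | stripe [(np.float64(-16.35), np.float64(0.253)), (np.float64(-4.2), np.float64(0.264))] mid@.6 0.2585
```

```bash
python3 - <<'E'
from plan import *
plan([((0.5307,0.2596,0.12),4),((0.5307,0.2596,0.05),3)],np.radians(-93.96))
E
```

```text
4 [0.301, -0.114, -0.067] [-0.003, 0.001, 0.001]
3 [0.3, -0.114, -0.067] [-0.003, 0.001, 0.001]
2 [0.3, -0.115, -0.067] [-0.003, 0.001, 0.001]
1 [0.3, -0.115, -0.067] [-0.003, 0.001, 0.001]
3 [0.194, -0.0, 0.0] [-0.0, -0.0, -0.0]
2 [0.194, -0.0, 0.0] [-0.0, -0.0, -0.0]
1 [0.194, -0.0, 0.0] [-0.0, -0.0, -0.0]
```

>>> arm_command:
  series:
    - {"dp": [0.3,-0.114,-0.067],"angular": [-0.003,0.001,0.001],"gripper": 0}
    - {"dp": [0.3,-0.114,-0.067],"angular": [-0.003,0.001,0.001],"gripper": 0}
    - {"dp": [0.3,-0.115,-0.067],"angular": [-0.003,0.001,0.001],"gripper": 0}
    - {"dp": [0.3,-0.115,-0.067],"angular": [-0.003,0.001,0.001],"gripper": 0}
    - {"dp": [0.19,0,0],"angular": [0,0,0],"gripper": 0}
    - {"dp": [0.19,0,0],"angular": [0,0,0],"gripper": 0}
    - {"dp": [0.15,0,0],"angular": [0,0,0],"gripper": 0}
    - {"dp": [0,0,0],"angular": [0,0,0],"gripper": 0}

```text
clock: 3.45
position: [0.5301, 0.239, 0.052]
ee_rot: [-0.481, -0.517, -0.476, 0.523]
contact_force: [0.1, 0.1, 1.7]
width: 0.0001
```

```bash
cat > st.py <<'E'
from plan import *
import sys
s=get_state(); R=R0().as_matrix()
print('t',s['clock'],'p',s['position'].round(4),'F',s['contact_force'].round(2),'M',s['moment'].round(2),'w',s['width'].round(4),'yaw',np.degrees(np.arctan2(R[1,2],R[0,2])).round(2),'x',R[:,0].round(4))
F={'c':((.6305,.2527),-3.96),'p':((.574,-.1880),3.2)}
for k,(o,a) in F.items():
    a=np.radians(a); q=s['position'][:2]-o; print(k,(q@[np.cos(a),np.sin(a)]).round(4),(q@[-np.sin(a),np.cos(a)]).round(4))
E
python3 st.py; python3 -c "
from plan import *
plan([((0.5307,0.2596,0.036),1),((.5307,.2596,.024),4)],np.radians(-93.96))"
```

```text
1 [0.132, -0.009, -0.173] [-0.009, 0.007, 0.001]
4 [0.025, 0.0, -0.0] [-0.0, 0.0, 0.0]
3 [0.025, 0.0, -0.0] [-0.0, 0.0, 0.0]
2 [0.025, 0.0, -0.0] [-0.0, 0.0, 0.0]
1 [0.025, 0.0, -0.0] [-0.0, 0.0, 0.0]Traceback (most recent call last):
  File "st.py", line 4, in <module>
    print('t',s['clock'],'p',s['position'].round(4),'F',s['contact_force'].round(2),'M',s['moment'].round(2),'w',s['width'].round(4),'yaw',np.degrees(np.arctan2(R[1,2],R[0,2])).round(2),'x',R[:,0].round(4))
                                                                                                                 ^^^^^^^^^^^^^^^^
AttributeError: 'float' object has no attribute 'round'
```

>>> arm_command:
  series:
    - {"dp": [0,-0.009,-0.1],"angular": [-0.009,0.007,0.001],"gripper": 0}
    - {"dp": [0,0,-0.1],"angular": [0,0,0],"gripper": 0}
    - {"dp": [0.02,0,-0.05],"angular": [0,0,0],"gripper": 0}
    - {"dp": [0.02,0,0],"angular": [0,0,0],"gripper": 0}
    - {"dp": [0.02,0,0],"angular": [0,0,0],"gripper": 0}
    - {"dp": [0.02,0,0],"angular": [0,0,0],"gripper": 0}
    - {"dp": [0.02,0,0],"angular": [0,0,0],"gripper": 0}
    - {"dp": [0,0,0],"angular": [0,0,0],"gripper": 0}

```text
clock: 4.45
position: [0.5333, 0.2702, 0.0421]
ee_rot: [0.483, 0.519, 0.482, -0.515]
contact_force: [-0.0, 0.6, 0.8]
width: 0.0002
```

```bash
sed -i "s/s\['width'\].round(4)/round(float(s['width']),4)/; s/'t',s\['clock'\]/'t',round(float(s['clock']),2)/" st.py; python3 st.py
```

```text
t 4.45 p [0.5333 0.2702 0.0421] F [-0.03  0.62  0.82] M [ 0.04  0.07 -0.04] w 0.0002 yaw -93.95 x [ 0.0054  0.0017 -1.    ]
c -0.0981 0.0107
p -0.015 0.4597
```

>>> arm_command:
  series:
    - {"dp": [0,-0.015,0.05],"angular": [0,0,0],"gripper": 0}
    - {"dp": [0,0,0.04],"angular": [0,0,0],"gripper": 0}
    - {"dp": [0,0,0],"angular": [0,0,0],"gripper": 0}
    - {"dp": [0.02,0,0],"angular": [0,0,0],"gripper": 0}
    - {"dp": [0.02,0,0],"angular": [0,0,0],"gripper": 0}
    - {"dp": [0.02,0,0],"angular": [0,0,0],"gripper": 0}
    - {"dp": [0,0,0],"angular": [0,0,0],"gripper": 0}
    - {"dp": [0,0,0],"angular": [0,0,0],"gripper": 0}

```text
clock: 5.45
position: [0.5308, 0.2585, 0.0344]
ee_rot: [0.483, 0.519, 0.481, -0.515]
contact_force: [0.3, 0.1, 0.8]
width: 0.0
```

```bash
python3 st.py
```

```text
t 5.45 p [0.5308 0.2585 0.0344] F [0.27 0.14 0.76] M [ 0.07  0.03 -0.06] w 0.0 yaw -93.98 x [ 0.0055  0.0018 -1.    ]
c -0.0999 -0.0011
p -0.0182 0.4483
```

>>> arm_command:
  series:
    - {"dp": [0.02,0,0],"angular": [0,0,0],"gripper": 0}
    - {"dp": [0.02,0,0],"angular": [0,0,0],"gripper": 0}
    - {"dp": [0.02,0,0],"angular": [0,0,0],"gripper": 0}
    - {"dp": [0.02,0,0],"angular": [0,0,0],"gripper": 0}
    - {"dp": [0.01,0,0],"angular": [0,0,0],"gripper": 0}
    - {"dp": [0.005,0,0],"angular": [0,0,0],"gripper": 0}
    - {"dp": [0.005,0,0],"angular": [0,0,0],"gripper": 0}
    - {"dp": [0.005,0,0],"angular": [0,0,0],"gripper": 0}

```text
clock: 6.45
position: [0.5311, 0.2587, 0.0243]
ee_rot: [0.484, 0.519, 0.481, -0.515]
contact_force: [-1.8, -1.5, 8.8]
width: 0.0
```

```bash
python3 st.py; python3 - <<'E'
from plan import *; from m import *
d,P,s=wshot('w4.png')
for o in seg(d,P,'green',zr=(.085,.1)): print(*o)
E
```

```text
t 6.45 p [0.5311 0.2587 0.0243] F [-1.78 -1.45  8.76] M [-0.17  0.4  -0.02] w 0.0 yaw -93.96 x [ 0.0073  0.0023 -1.    ]
c -0.0995 -0.0009
p -0.0179 0.4484
18286 [296.7 109. ] [0.5978 0.2558 0.0941] [0.5949 0.2561] [0.0167 0.0447] 86.0
```

>>> arm_command:
  series:
    - {"dp": [-0.08,0,0],"angular": [0,0,0],"gripper": 0}
    - {"dp": [-0.2,0,0],"angular": [0,0,0],"gripper": 0}
    - {"dp": [-0.4,0,0],"angular": [0,0,0],"gripper": 0}
    - {"dp": [-0.4,0,0],"angular": [0,0,0],"gripper": 85}
    - {"dp": [-0.4,0.1,0],"angular": [0,0,0],"gripper": 85}
    - {"dp": [-0.1,0.1,0],"angular": [0,0,0],"gripper": 85}
    - {"dp": [0,0.0,0],"angular": [0,0,0],"gripper": 85}
    - {"dp": [0,0,0],"angular": [0,0,0],"gripper": 85}

```text
clock: 7.5
position: [0.553, 0.2565, 0.2179]
ee_rot: [0.483, 0.518, 0.482, -0.516]
contact_force: [0.2, 0.2, 0.3]
width: 0.0849
```

```bash
python3 st.py; python3 - <<'E'
from plan import *; from m import *
d,P,s=wshot('w5.png')
for c in('green','orange'):
  for o in seg(d,P,c): print(c,*o)
roi=(P[...,0]>.5)&(P[...,0]<.72)&(P[...,1]>.18)&(P[...,1]<.33)
top=roi&(abs(P[...,2]-.0925)<.003)&(P[...,0]<.672)
x=P[top][:,0]; print('top x',np.percentile(x,[.5,99.5]))
q=P[top]
for f in(np.min,np.max):
    e=np.array([(x+.002,f(q[(q[:,0]>=x)&(q[:,0]<x+.004),1])) for x in np.arange(.59,.63,.004)]); a,c=np.polyfit(e[:,0]-.6,e[:,1],1); print(np.degrees(a),c)
E
```

```text
t 7.5 p [0.553  0.2565 0.2179] F [0.19 0.16 0.26] M [-0.02  0.02  0.07] w 0.0849 yaw -93.96 x [ 0.0041  0.0017 -1.    ]
c -0.0776 -0.0016
p 0.0038 0.445
green 1927 [307.5 126.6] [0.6059 0.2551 0.0941] [0.6037 0.2551] [0.0169 0.0598] 85.6
orange 677 [309.  204.4] [0.5296 0.2599 0.0332] [0.5292 0.26  ] [0.0289 0.0217] 86.1
orange 1323 [ 43.1 246.1] [0.53   0.4638 0.1039] [0.5306 0.4652] [0.0349 0.0328] 68.3
orange 1184 [109.3 294.3] [0.4857 0.4225 0.104 ] [0.4839 0.4243] [0.0321 0.0383] 32.9
top x [0.55504659 0.6425412 ]
-4.655169792445405 0.23275588729419108
-4.492699910495657 0.27739820591226905
```

View pics/w5.png

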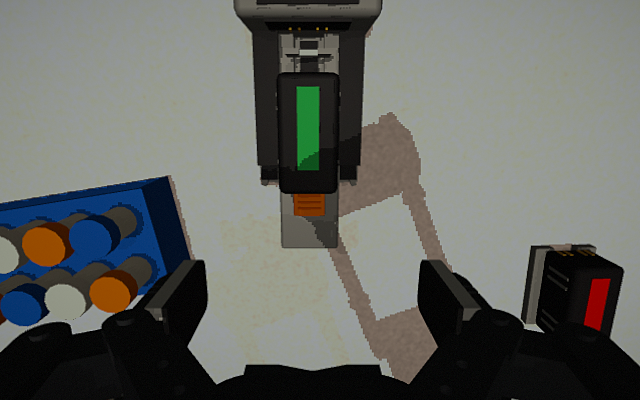

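```bash
python3 -c "
from plan import *
plan([((0.5988,0.2551,.12),4),((.5988,.2551,.062),3)],np.radians(-94.1))"
```

```text
4 [0.204, 0.095, -0.003] [0.0, -0.0, -0.001]
3 [0.204, 0.095, -0.004] [0.0, -0.0, -0.001]
2 [0.204, 0.095, -0.004] [0.0, -0.0, -0.001]
1 [0.204, 0.095, -0.004] [0.0, -0.0, -0.001]
3 [0.161, -0.0, -0.0] [-0.0, 0.0, -0.0]
2 [0.161, -0.0, -0.0] [-0.0, 0.0, -0.0]
1 [0.161, -0.0, -0.0] [-0.0, 0.0, -0.0]
```

>>> arm_command:
  series:
    - {"dp": [0.2,0.095,-0.004],"angular": [0,0,-0.001],"gripper": 85}
    - {"dp": [0.2,0.095,-0.004],"angular": [0,0,-0.001],"gripper": 85}
    - {"dp": [0.2,0.095,-0.004],"angular": [0,0,-0.001],"gripper": 85}
    - {"dp": [0.2,0.095,-0.004],"angular": [0,0,-0.001],"gripper": 85}
    - {"dp": [0.15,0,0],"angular": [0,0,0],"gripper": 85}
    - {"dp": [0.12,0,0],"angular": [0,0,0],"gripper": 85}
    - {"dp": [0.06,0,0],"angular": [0,0,0],"gripper": 85}
    - {"dp": [0,0,0],"angular": [0,0,0],"gripper": 85}

```text
clock: 8.55
position: [0.5914, 0.2547, 0.0697]
ee_rot: [-0.479, -0.511, -0.487, 0.522]
contact_force: [0.6, 0.0, 0.8]
width: 0.0849
```

```bash
python3 st.py
```

```text
t 8.55 p [0.5914 0.2547 0.0697] F [0.64 0.01 0.79] M [-0.01  0.03 -0.  ] w 0.0849 yaw -93.86 x [-0.0183 -0.0021 -0.9998]
c -0.0392 -0.0008
p 0.042 0.441
```

```bash
python3 -c "
from plan import *
plan([((0.5975,0.2552,.061),2)],np.radians(-94.0))"
```

```text
2 [0.036, 0.026, -0.004] [0.001, 0.001, 0.006]
1 [0.036, 0.026, -0.004] [0.001, 0.001, 0.006]
```

>>> arm_command:
  series:
    - {"dp": [0.036,0.026,-0.004],"angular": [0.001,0.001,0.006],"gripper": 85}
    - {"dp": [0.036,0.026,-0.004],"angular": [0.001,0.001,0.006],"gripper": 85}
    - {"dp": [0,0,0],"angular": [0,0,0],"gripper": 85}
    - {"dp": [0,0,0],"angular": [0,0,0],"gripper": 60}
    - {"dp": [0,0,0],"angular": [0,0,0],"gripper": 50}
    - {"dp": [0,0,0],"angular": [0,0,0],"gripper": 48}
    - {"dp": [0,0,0],"angular": [0,0,0],"gripper": 48}
    - {"dp": [0,0,0],"angular": [0,0,0],"gripper": 48}
  grip_force: 40

```text
clock: 9.55
position: [0.5995, 0.2559, 0.0631]
ee_rot: [0.483, 0.52, 0.481, -0.515]
contact_force: [0.1, 0.6, -0.4]
width: 0.048
```

```bash
python3 st.py; python3 - <<'E'
from plan import *; from m import *
d,P,s=wshot('w6.png')
T=np.load('pics/w6_T.npy')
# stripe centre & body edges in tool z (across) at the pack top
S=np.linalg.inv(T@np.linalg.inv(d['mount'])); q=P@S[:3,:3].T+S[:3,3]
hsv=cv2.cvtColor(d['image'],cv2.COLOR_BGR2HSV); g=(cv2.inRange(hsv,(45,90,40),(80,255,255))>0)&(abs(P[...,2]-.094)<.005)
z=q[g]; print('stripe tool y',np.percentile(z[:,1],[.5,99.5]),'tool z',np.percentile(z[:,2],[1,50,99]))
E
```

```text
t 9.55 p [0.5995 0.2559 0.0631] F [ 0.14  0.64 -0.44] M [0.05 0.01 0.  ] w 0.048 yaw -94.05 x [ 0.007   0.0016 -1.    ]
c -0.0312 0.0011
p 0.0502 0.4418
stripe tool y [-0.02616151  0.03433142] tool z [-0.00786802  0.00018918  0.00822285]
```

>>> arm_command:
  series:
    - {"dp": [0,0,0],"angular": [0,0,0],"gripper": 46}
    - {"dp": [0,0,0],"angular": [0,0,0],"gripper": 44}
    - {"dp": [0,0,0],"angular": [0,0,0],"gripper": 42}
    - {"dp": [0,0,0],"angular": [0,0,0],"gripper": 40}
    - {"dp": [0,0,0],"angular": [0,0,0],"gripper": 40}
    - {"dp": [0,-0.02,0],"angular": [0,0,0],"gripper": 40}
    - {"dp": [0,-0.04,0],"angular": [0,0,0],"gripper": 40}
    - {"dp": [0,0,0],"angular": [0,0,0],"gripper": 40}
  grip_force: 40

```text
clock: 10.6
position: [0.5927, 0.2565, 0.0634]
ee_rot: [0.484, 0.52, 0.48, -0.515]
contact_force: [-0.5, 1.0, 0.8]
width: 0.0453
```

```bash
python3 st.py
```

```text
t 10.6 p [0.5927 0.2565 0.0634] F [-0.46  0.97  0.83] M [0.12 0.28 0.03] w 0.0453 yaw -94.05 x [ 0.0088  0.0018 -1.    ]
c -0.038 0.0012
p 0.0435 0.4428
```

>>> arm_command:
  series:
    - {"dp": [0,-0.08,0],"angular": [0,0,0],"gripper": 40}
    - {"dp": [0,-0.12,0],"angular": [0,0,0],"gripper": 40}
    - {"dp": [0,-0.12,0],"angular": [0,0,0],"gripper": 40}
    - {"dp": [0,-0.12,0],"angular": [0,0,0],"gripper": 40}
    - {"dp": [0,-0.12,0],"angular": [0,0,0],"gripper": 40}
    - {"dp": [0,-0.12,0],"angular": [0,0,0],"gripper": 40}
    - {"dp": [0,-0.1,0],"angular": [0,0,0],"gripper": 40}
    - {"dp": [0,0,0],"angular": [0,0,0],"gripper": 40}

```text
clock: 11.6
position: [0.489, 0.2627, 0.0611]
ee_rot: [0.483, 0.518, 0.481, -0.516]
contact_force: [-0.7, 0.1, -2.1]
width: 0.0453
```

```bash
python3 st.py
```

```text
t 11.6 p [0.489  0.2627 0.0611] F [-0.74  0.05 -2.13] M [0.08 0.06 0.02] w 0.0453 yaw -94.0 x [ 3.6e-03 -2.0e-04 -1.0e+00]
c -0.1419 0.0002
p -0.0598 0.4547
```

```bash
python3 -c "
from plan import *
plan([((0.485,0.2629,.15),3),((.475,.06,.18),5),((.4442,-.1953,.18),7)],np.radians(-86.8))"
```

```text
3 [-0.247, -0.01, 0.0] [-0.027, 0.0, -0.001]
2 [-0.247, -0.01, -0.0] [-0.027, 0.0, -0.001]
1 [-0.247, -0.011, -0.001] [-0.027, 0.0, -0.001]
5 [-0.05, -0.036, 0.337] [0.0, 0.0, -0.0]
4 [-0.05, -0.036, 0.337] [0.0, 0.0, -0.0]
3 [-0.05, -0.036, 0.337] [0.0, 0.0, -0.0]
2 [-0.05, -0.036, 0.337] [0.0, 0.0, -0.0]
1 [-0.05, -0.036, 0.337] [0.0, 0.0, -0.0]
7 [0.0, -0.054, 0.301] [0.0, 0.0, -0.0]
6 [0.0, -0.054, 0.301] [0.0, 0.0, -0.0]
5 [0.0, -0.054, 0.301] [0.0, 0.0, -0.0]
4 [0.0, -0.054, 0.301] [0.0, 0.0, -0.0]
3 [0.0, -0.054, 0.301] [0.0, 0.0, -0.0]
2 [0.0, -0.054, 0.301] [0.0, 0.0, -0.0]
1 [0.0, -0.054, 0.301] [0.0, 0.0, -0.0]
```

>>> arm_command:
  series:
    - {"dp": [-0.15,0,0],"angular": [0,0,0],"gripper": 40}
    - {"dp": [-0.28,0,0],"angular": [0,0,0],"gripper": 40}
    - {"dp": [-0.28,0,0],"angular": [0,0,0],"gripper": 40}
    - {"dp": [-0.15,-0.02,0.15],"angular": [-0.016,0,0],"gripper": 40}
    - {"dp": [-0.05,-0.03,0.3],"angular": [-0.016,0,0],"gripper": 40}
    - {"dp": [-0.05,-0.03,0.32],"angular": [-0.016,0,0],"gripper": 40}
    - {"dp": [0,-0.03,0.32],"angular": [-0.016,0,0],"gripper": 40}
    - {"dp": [0,-0.03,0.32],"angular": [-0.016,0,0],"gripper": 40}

```text
clock: 12.6
position: [0.4678, 0.0906, 0.1747]
ee_rot: [0.515, 0.481, 0.517, -0.486]
contact_force: [1.1, -0.4, -4.9]
width: 0.0457
```

```bash
python3 st.py; python3 -c "
from plan import *
plan([((.4442,-.1953,.18),8)],np.radians(-86.8))"
```

```text
t 12.6 p [0.4678 0.0906 0.1747] F [ 1.11 -0.41 -4.93] M [-0.04 -0.05  0.  ] w 0.0457 yaw -86.31 x [-0.0068 -0.0035 -1.    ]
c -0.1511 -0.1729
p -0.0905 0.2841
8 [-0.004, -0.044, 0.296] [0.001, 0.0, 0.001]
7 [-0.004, -0.043, 0.296] [0.001, 0.0, 0.001]
6 [-0.005, -0.043, 0.296] [0.001, 0.0, 0.001]
5 [-0.005, -0.043, 0.296] [0.001, 0.0, 0.001]
4 [-0.005, -0.042, 0.296] [0.001, 0.0, 0.001]
3 [-0.005, -0.042, 0.296] [0.001, 0.0, 0.001]
2 [-0.005, -0.042, 0.296] [0.001, 0.0, 0.001]
1 [-0.005, -0.042, 0.296] [0.001, 0.0, 0.001]
```

>>> arm_command:
  series:
    - {"dp": [0,-0.043,0.31],"angular": [0.001,0,0.001],"gripper": 40}
    - {"dp": [0,-0.043,0.31],"angular": [0.001,0,0.001],"gripper": 40}
    - {"dp": [0,-0.043,0.31],"angular": [0.001,0,0.001],"gripper": 40}
    - {"dp": [0,-0.043,0.31],"angular": [0.001,0,0.001],"gripper": 40}
    - {"dp": [0,-0.043,0.31],"angular": [0.001,0,0.001],"gripper": 40}
    - {"dp": [0,-0.042,0.3],"angular": [0.001,0,0.001],"gripper": 40}
    - {"dp": [0,-0.042,0.22],"angular": [0.001,0,0.001],"gripper": 40}
    - {"dp": [0,-0.042,0.1],"angular": [0.001,0,0.001],"gripper": 40}

```text
clock: 13.6
position: [0.4384, -0.1821, 0.171]
ee_rot: [0.511, 0.488, 0.512, -0.489]
contact_force: [0.2, -0.1, -5.7]
width: 0.0452
```

```bash
cat > look.py <<'E'
from plan import *; from m import *
import sys
get_image('wrist')
d,P,s=wshot(sys.argv[1])
hsv=cv2.cvtColor(d['image'],cv2.COLOR_BGR2HSV)
print('pos',s['position'].round(4))
b=(cv2.inRange(hsv,(100,100,40),(125,255,255))>0)&(P[...,2]>.045)&(P[...,2]<.06)&(P[...,0]<.66)&(P[...,0]>.45)
n,l,st,c=cv2.connectedComponentsWithStats(b.astype(np.uint8))
for i in range(1,n):
    if st[i,4]<400: continue
    q=P[l==i]; bins=np.arange(max(q[:,0].min()+.03,.535),q[:,0].max()-.015,.004); print('lip x',np.percentile(q[:,0],[.5,99.5]))
    for side in(np.min,np.max):
        e=np.array([(x+.002,side(q[(q[:,0]>=x)&(q[:,0]<x+.004),1])) for x in bins]); k=np.polyfit(e[:,0],e[:,1],1)
        print('edge',np.degrees(np.arctan(k[0])).round(2),'y at .56',np.polyval(k,.56).round(4))
M=np.load('pics/'+sys.argv[1][:-4]+'_T.npy')@np.linalg.inv(d['mount']); S=np.linalg.inv(M); q=P@S[:3,:3].T+S[:3,3]
g=(cv2.inRange(hsv,(45,90,40),(80,255,255))>0)&(abs(q[...,1])<.06)&(abs(q[...,2])<.03)
z=q[g]; print('stripe tool x',np.median(z[:,0]),'y',np.percentile(z[:,1],[.5,99.5]),'z',np.percentile(z[:,2],[1,50,99]),g.sum())
for lo,hi in((0,.012),(.012,.025)):
    t=z[(z[:,1]>lo)&(z[:,1]<hi)]; print('stripe mid z',(np.percentile(t[:,2],1)+np.percentile(t[:,2],99))/2)
k=np.polyfit(z[:,1],z[:,2],1); print('stripe slope deg',np.degrees(k[0]))
E
python3 st.py; python3 look.py w7.png
```

```text
t 13.6 p [ 0.4384 -0.1821  0.171 ] F [ 0.23 -0.11 -5.67] M [-0.01 -0.   -0.01] w 0.0452 yaw -87.31 x [-0.0021 -0.     -1.    ]
c -0.1616 -0.447
p -0.1351 0.0134
pos [ 0.4377 -0.1831  0.171 ]
lip x [0.49854811 0.56904888]
edge 1.6 y at .56 -0.1643
edge 3.35 y at .56 -0.1439
lip x [0.50250068 0.57219939]
edge 3.03 y at .56 -0.2338
edge 3.36 y at .56 -0.2132
stripe tool x -0.03065599975685636 y [-0.02568233  0.03410758] z [-0.00682941  0.00116817  0.00916392] 7222
stripe mid z 0.0011690483145964758
stripe mid z 0.0012332237137751348
stripe slope deg 0.021778211657662763
```

View pics/w7.png

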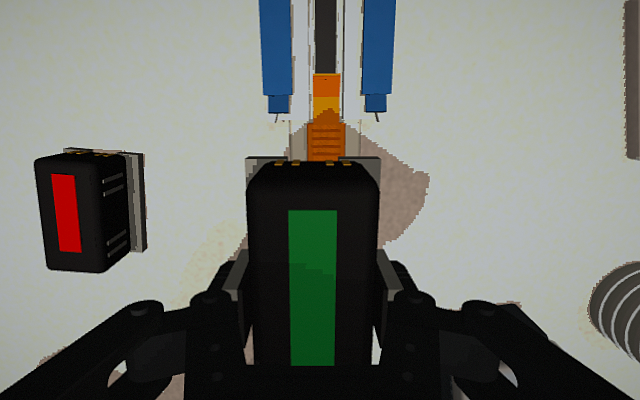

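```bash
sed -i 's/(.574,-.1880)/(.574,-.1869)/' st.py; python3 -c "
from plan import *
a=np.radians(3.2);o=np.array([.574,-.1869]);t=o-.130*np.array([np.cos(a),np.sin(a)]);print(t)
plan([((*t,.09),5)],np.radians(-86.8))"
```

```text
[ 0.4442027 -0.1941568]
5 [0.135, 0.01, 0.022] [-0.001, -0.0, 0.0]
4 [0.135, 0.01, 0.022] [-0.001, -0.0, 0.0]
3 [0.135, 0.009, 0.022] [-0.001, -0.0, 0.0]
2 [0.135, 0.009, 0.022] [-0.001, -0.0, 0.0]
1 [0.135, 0.009, 0.022] [-0.001, -0.0, 0.0]
```

>>> arm_command:
  series:
    - {"dp": [0.135,0.024,0.055],"angular": [-0.006,0,0],"gripper": 40}
    - {"dp": [0.135,0.024,0.055],"angular": [0,0,0],"gripper": 40}
    - {"dp": [0.135,0,0],"angular": [0,0,0],"gripper": 40}
    - {"dp": [0.135,0,0],"angular": [0,0,0],"gripper": 40}
    - {"dp": [0.12,0,0],"angular": [0,0,0],"gripper": 40}
    - {"dp": [0,0,0],"angular": [0,0,0],"gripper": 40}
    - {"dp": [0,0,0],"angular": [0,0,0],"gripper": 40}
    - {"dp": [0,0,0],"angular": [0,0,0],"gripper": 40}

```text
clock: 14.7
position: [0.4458, -0.1869, 0.0902]
ee_rot: [0.513, 0.486, 0.517, -0.483]
contact_force: [-0.0, 0.6, -5.7]
width: 0.0455
```

```bash
python3 st.py;  python3 -c "
from plan import *
a=np.radians(3.2);o=np.array([.574,-.1869]);t=o-.128*np.array([np.cos(a),np.sin(a)]);print(t)
plan([((*t,.066),2)],np.radians(-86.8))"
```

```text
t 14.7 p [ 0.4458 -0.1869  0.0902] F [-0.02  0.59 -5.66] M [-0.02 -0.05 -0.02] w 0.0455 yaw -86.54 x [-0.001   0.0059 -1.    ]
c -0.154 -0.4513
p -0.128 0.0072
[ 0.44619958 -0.19404515]
2 [0.101, 0.0, 0.031] [0.001, -0.002, 0.0]
1 [0.101, 0.0, 0.03] [0.001, -0.002, 0.0]
```

>>> arm_command:
  series:
    - {"dp": [0,0,0.03],"angular": [0.001,-0.004,0],"gripper": 40}
    - {"dp": [0,0,0.03],"angular": [0,0,0],"gripper": 40}
    - {"dp": [0,0,0],"angular": [0,0,0],"gripper": 40}
    - {"dp": [0,0,0],"angular": [0,0,0],"gripper": 40}
    - {"dp": [0.06,0,0],"angular": [0,0,0],"gripper": 40}
    - {"dp": [0.06,0,0],"angular": [0,0,0],"gripper": 40}
    - {"dp": [0.05,0,0],"angular": [0,0,0],"gripper": 40}
    - {"dp": [0,0,0],"angular": [0,0,0],"gripper": 40}

```text
clock: 15.7
position: [0.4465, -0.195, 0.069]
ee_rot: [0.515, 0.485, 0.514, -0.486]
contact_force: [-0.6, -0.2, -4.3]
width: 0.0456
```

```bash
python3 st.py
```

```text
t 15.7 p [ 0.4465 -0.195   0.069 ] F [-0.6  -0.22 -4.31] M [ 0.01 -0.   -0.02] w 0.0456 yaw -86.67 x [ 5.0e-04 -1.4e-03 -1.0e+00]
c -0.1527 -0.4594
p -0.1278 -0.001
```

>>> arm_command:
  series:
    - {"dp": [0.02,0,-0.008],"angular": [-0.001,0,0],"gripper": 40}
    - {"dp": [0.02,0,0],"angular": [0,0,0],"gripper": 40}
    - {"dp": [0,0,0],"angular": [0,0,0],"gripper": 40}
    - {"dp": [0,0,0],"angular": [0,0,0],"gripper": 40}
    - {"dp": [0,0,0],"angular": [0,0,0],"gripper": 40}
    - {"dp": [0,0,0],"angular": [0,0,0],"gripper": 40}
    - {"dp": [0,0,0],"angular": [0,0,0],"gripper": 40}
    - {"dp": [0,0,0],"angular": [0,0,0],"gripper": 40}

```text
clock: 16.7
position: [0.447, -0.1943, 0.0644]
ee_rot: [0.516, 0.485, 0.514, -0.485]
contact_force: [0.1, -0.5, -5.1]
width: 0.0453
```

```bash
python3 st.py; python3 look.py w8.png
```

```text
t 16.7 p [ 0.447  -0.1943  0.0644] F [ 0.09 -0.53 -5.06] M [ 0.03  0.01 -0.01] w 0.0453 yaw -86.57 x [ 0.0018 -0.0022 -1.    ]
c -0.1522 -0.4586
p -0.1272 -0.0003
pos [ 0.447  -0.1943  0.0644]
lip x [0.49858764 0.5513718 ]
edge -8.75 y at .56 -0.1688
edge -7.67 y at .56 -0.1478
lip x [0.50205847 0.55557103]
edge 2.06 y at .56 -0.2341
edge 2.74 y at .56 -0.2132
stripe tool x -0.03064209719438185 y [-0.02555644  0.03403052] z [-0.00684188  0.00116078  0.00913101] 7219
stripe mid z 0.0011529758737245867
stripe mid z 0.0012205484473742602
stripe slope deg 0.003278700254059114look.py:13: RankWarning: Polyfit may be poorly conditioned
  e=np.array([(x+.002,side(q[(q[:,0]>=x)&(q[:,0]<x+.004),1])) for x in bins]); k=np.polyfit(e[:,0],e[:,1],1)
look.py:13: RankWarning: Polyfit may be poorly conditioned
  e=np.array([(x+.002,side(q[(q[:,0]>=x)&(q[:,0]<x+.004),1])) for x in bins]); k=np.polyfit(e[:,0],e[:,1],1)
```

>>> arm_command:
  series:
    - {"dp": [0,0.06,0],"angular": [0.002,0,0],"gripper": 40}
    - {"dp": [0,0.07,0],"angular": [0,0,0],"gripper": 40}
    - {"dp": [0,0.06,0],"angular": [0,0,0],"gripper": 40}
    - {"dp": [0,0.05,0],"angular": [0,0,0],"gripper": 40}
    - {"dp": [0,0.04,0],"angular": [0,0,0],"gripper": 40}
    - {"dp": [0,0.04,0],"angular": [0,0,0],"gripper": 40}
    - {"dp": [0,0.02,0],"angular": [0,0,0],"gripper": 40}
    - {"dp": [0,0,0],"angular": [0,0,0],"gripper": 40}

```text
clock: 17.8
position: [0.4913, -0.1918, 0.0642]
ee_rot: [0.515, 0.486, 0.513, -0.486]
contact_force: [1.0, 0.6, -4.7]
width: 0.0453
```

```bash
python3 st.py
```

```text
t 17.8 p [ 0.4913 -0.1918  0.0642] F [ 0.99  0.63 -4.68] M [0.01 0.01 0.  ] w 0.0453 yaw -86.74 x [ 0.0021 -0.0022 -1.    ]
c -0.1082 -0.453
p -0.0828 -0.0003
```

>>> arm_command:
  series:
    - {"dp": [0,0.04,0],"angular": [0,0,0],"gripper": 40}
    - {"dp": [0,0.04,0],"angular": [0,0,0],"gripper": 40}
    - {"dp": [0,0.04,0],"angular": [0,0,0],"gripper": 40}
    - {"dp": [0,0.04,0],"angular": [0,0,0],"gripper": 40}
    - {"dp": [0,0.04,0],"angular": [0,0,0],"gripper": 40}
    - {"dp": [0,0.04,0],"angular": [0,0,0],"gripper": 40}
    - {"dp": [0,0.03,0],"angular": [0,0,0],"gripper": 40}
    - {"dp": [0,0,0],"angular": [0,0,0],"gripper": 40}

```text
clock: 18.8
position: [0.5258, -0.1898, 0.0641]
ee_rot: [0.515, 0.486, 0.513, -0.486]
contact_force: [-0.1, 0.4, -5.2]
width: 0.0453
```

```bash
python3 st.py
```

```text
t 18.8 p [ 0.5258 -0.1898  0.0641] F [-0.09  0.42 -5.21] M [-0.04  0.01  0.02] w 0.0453 yaw -86.75 x [ 0.0019 -0.0021 -1.    ]
c -0.0738 -0.4487
p -0.0482 -0.0002
```

>>> arm_command:
  series:
    - {"dp": [0,0.03,0],"angular": [0,0,0],"gripper": 40}
    - {"dp": [0,0.03,0],"angular": [0,0,0],"gripper": 40}
    - {"dp": [0,0.025,0],"angular": [0,0,0],"gripper": 40}
    - {"dp": [0,0.025,0],"angular": [0,0,0],"gripper": 40}
    - {"dp": [0,0.025,0],"angular": [0,0,0],"gripper": 40}
    - {"dp": [0,0.025,0],"angular": [0,0,0],"gripper": 40}
    - {"dp": [0,0.025,0],"angular": [0,0,0],"gripper": 40}
    - {"dp": [0,0.01,0],"angular": [0,0,0],"gripper": 40}

```text
clock: 19.8
position: [0.5497, -0.1883, 0.064]
ee_rot: [0.514, 0.485, 0.514, -0.486]
contact_force: [-2.0, -0.1, -3.1]
width: 0.0453
```

```bash
python3 st.py
```

```text
t 19.8 p [ 0.5497 -0.1883  0.064 ] F [-2.   -0.08 -3.15] M [-0.07  0.49 -0.05] w 0.0453 yaw -86.74 x [-4.0e-04 -1.8e-03 -1.0e+00]
c -0.0502 -0.4455
p -0.0244 -0.0
```

>>> arm_command:
  series:
    - {"dp": [0,0.02,0],"angular": [0,0,0],"gripper": 40}
    - {"dp": [0,0.02,0],"angular": [0,0,0],"gripper": 40}
    - {"dp": [0,0.02,0],"angular": [0,0,0],"gripper": 40}
    - {"dp": [0,0.02,0],"angular": [0,0,0],"gripper": 40}
    - {"dp": [0,0.015,0],"angular": [0,0,0],"gripper": 40}
    - {"dp": [0,0.015,0],"angular": [0,0,0],"gripper": 40}
    - {"dp": [0,0,0],"angular": [0,0,0],"gripper": 40}
    - {"dp": [0,0,0],"angular": [0,0,0],"gripper": 40}
  grip_force: 50

```text
clock: 20.8
position: [0.5548, -0.1876, 0.0643]
ee_rot: [0.51, 0.481, 0.519, -0.49]
contact_force: [-4.0, -0.8, -1.3]
width: 0.0452
```

```bash
python3 st.py
```

```text
t 20.8 p [ 0.5548 -0.1876  0.0643] F [-3.98 -0.83 -1.28] M [0.16 0.31 0.04] w 0.0452 yaw -86.68 x [-1.740e-02 -7.000e-04 -9.998e-01]
c -0.0451 -0.4444
p -0.0192 0.0004
```

>>> arm_command:
  series:
    - {"dp": [0,0.025,0],"angular": [0,0,0.006],"gripper": 40}
    - {"dp": [0,0.03,0],"angular": [0,0,0.006],"gripper": 40}
    - {"dp": [0,0.03,0],"angular": [0,0,0.004],"gripper": 40}
    - {"dp": [0,0.03,0],"angular": [0,0,0.004],"gripper": 40}
    - {"dp": [0,0.03,0],"angular": [0,0,0.004],"gripper": 40}
    - {"dp": [0,0.03,0],"angular": [0,0,0.004],"gripper": 40}
    - {"dp": [0,0.025,0],"angular": [0,0,0.003],"gripper": 40}
    - {"dp": [0,0.015,0],"angular": [0,0,0.003],"gripper": 40}

```text
clock: 21.8
position: [0.5582, -0.187, 0.0643]
ee_rot: [0.512, 0.482, 0.519, -0.486]
contact_force: [-5.3, -0.8, -0.2]
width: 0.0452
```

```bash
python3 st.py
```

```text
t 21.8 p [ 0.5582 -0.187   0.0643] F [-5.35 -0.76 -0.22] M [-0.14  0.94 -0.19] w 0.0452 yaw -86.39 x [-0.0101  0.002  -0.9999]
c -0.0417 -0.4436
p -0.0158 0.0008
```

>>> arm_command:
  series:
    - {"dp": [0,0.05,0.005],"angular": [0.003,0,0.008],"gripper": 40}
    - {"dp": [0,0.05,0],"angular": [0.001,0,0.006],"gripper": 40}
    - {"dp": [0,0.05,0],"angular": [0,0,0.006],"gripper": 40}
    - {"dp": [0,0.05,0],"angular": [0,0,0.006],"gripper": 40}
    - {"dp": [0,0.05,0],"angular": [0,0,0.006],"gripper": 40}
    - {"dp": [0,0.045,0],"angular": [0,0,0.005],"gripper": 40}
    - {"dp": [0,0.045,0],"angular": [0,0,0.005],"gripper": 40}
    - {"dp": [0,0.045,0],"angular": [0,0,0.005],"gripper": 40}

```text
clock: 22.8
position: [0.5751, -0.1859, 0.0635]
ee_rot: [0.515, 0.486, 0.516, -0.482]
contact_force: [-15.8, -2.8, 6.3]
width: 0.0451
```

```bash
python3 st.py
```

```text
t 22.8 p [ 0.5751 -0.1859  0.0635] F [-15.81  -2.79   6.31] M [-0.73  2.14 -0.32] w 0.0451 yaw -86.42 x [ 0.0022  0.0057 -1.    ]
c -0.025 -0.4414
p 0.0012 0.001
```

>>> arm_command:
  series:
    - {"dp": [0,0,0],"angular": [0,0,0],"gripper": 40}
    - {"dp": [0,0,0],"angular": [0,0,0],"gripper": 40}
    - {"dp": [0,0,0],"angular": [0,0,0],"gripper": 40}
    - {"dp": [0,0,0],"angular": [0,0,0],"gripper": 40}
    - {"dp": [0,0,0],"angular": [0,0,0],"gripper": 40}
    - {"dp": [0,0,0],"angular": [0,0,0],"gripper": 40}
    - {"dp": [0,0,0],"angular": [0,0,0],"gripper": 40}
    - {"dp": [0,0,0],"angular": [0,0,0],"gripper": 40}

```text
clock: 23.8
position: [0.5728, -0.1861, 0.0638]
ee_rot: [0.514, 0.485, 0.517, -0.483]
contact_force: [-5.1, -0.2, -0.8]
width: 0.0449
```

```bash
python3 st.py; python3 - <<'E'
from plan import *; from m import *
a=save('scene','s2.png'); P=cloud(a)
for c in('orange','green'):
  for o in seg(a,P,c,(.4,.7,-.3,-.1)): print(c,*o)
d,Pw,s=wshot('w9.png')
for c in('orange','green'):
  for o in seg(d,Pw,c): print(c,*o)
im=np.hstack([cv2.resize(a['image'][130:230,180:340],(640,400),interpolation=cv2.INTER_CUBIC)[:, :],])
cv2.imwrite('pics/cmp.png',np.vstack([cv2.resize(im,(480,300)),cv2.resize(d['image'],(480,300))]))
E
```

```text
t 23.8 p [ 0.5728 -0.1861  0.0638] F [-5.13 -0.18 -0.85] M [-0.18  0.53 -0.01] w 0.0449 yaw -86.44 x [-0.0019  0.0052 -1.    ]
c -0.0273 -0.4418
p -0.0012 0.0008
orange 83 [279.5 164.8] [ 0.4888 -0.1904  0.0349] [ 0.4964 -0.1902] [0.0695 0.0356] 6.4
green 39 [252.8 167.4] [ 0.5957 -0.1858  0.095 ] [ 0.5947 -0.186 ] [0.0223 0.0288] 82.8
green 7264 [312.1 285.9] [ 0.5798 -0.1871  0.0944] [ 0.5768 -0.1872] [0.0613 0.0166] 3.5
```

View pics/cmp.png

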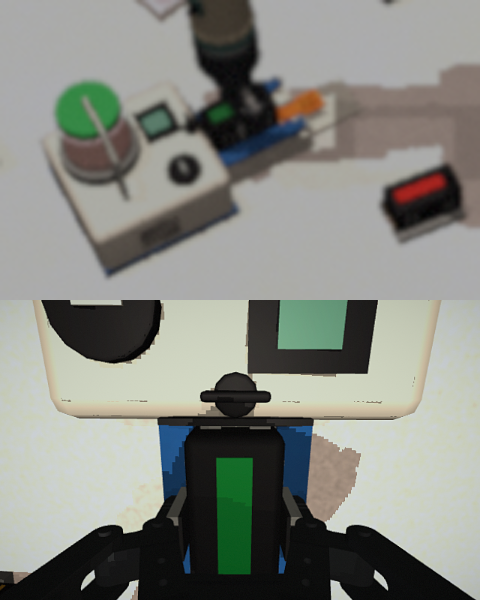

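The scene crop shows the pack deep in the pump bay with the catch visible behind it, and the wrist view shows the nose at the housing. I'll compare pad height before and after to confirm the click.

```bash
python3 - <<'E'
from m import *
for f in('scene0','s2'):
    d=dict(np.load(f'pics/{f}.npz')); P=cloud(d); hsv=cv2.cvtColor(d['image'],cv2.COLOR_BGR2HSV)
    m=(cv2.inRange(hsv,(5,120,70),(20,255,255))>0)&(P[...,1]<-.15)&(P[...,1]>-.22)
    for lo,hi in((.46,.48),(.48,.5),(.5,.53)):
        q=P[m&(P[...,0]>lo)&(P[...,0]<hi)]; print(f,lo,len(q),np.percentile(q[:,2],[25,50,75]).round(4),q[:,0].max().round(4))
E
```

```text
scene0 0.46 27 [0.0321 0.0335 0.036 ] 0.4781
scene0 0.48 27 [0.0316 0.0356 0.0382] 0.499
scene0 0.5 32 [0.0343 0.0374 0.0398] 0.5284
s2 0.46 31 [0.0314 0.0343 0.0361] 0.48
s2 0.48 27 [0.0315 0.034  0.0359] 0.4983
s2 0.5 27 [0.0327 0.0359 0.0387] 0.5289
```

>>> arm_command:
  series:
    - {"dp": [0,0,0],"angular": [0,0,0],"gripper": 46}
    - {"dp": [0,0,0],"angular": [0,0,0],"gripper": 50}
    - {"dp": [0,0,0],"angular": [0,0,0],"gripper": 60}
    - {"dp": [0,0,0],"angular": [0,0,0],"gripper": 80}
    - {"dp": [0,0,0],"angular": [0,0,0],"gripper": 80}
    - {"dp": [-0.1,0,0],"angular": [0,0,0],"gripper": 80}
    - {"dp": [-0.2,0,0],"angular": [0,0,0],"gripper": 80}
    - {"dp": [-0.2,-0.05,0],"angular": [0,0,0],"gripper": 80}

```text
clock: 24.9
position: [0.5716, -0.1873, 0.1272]
ee_rot: [0.516, 0.487, 0.514, -0.481]
contact_force: [1.0, -1.0, -1.0]
width: 0.0799
```

>>> arm_command:
  series:
    - {"dp": [-0.3,-0.1,0],"angular": [0,0,0],"gripper": 80}
    - {"dp": [-0.3,-0.1,0],"angular": [0,0,0],"gripper": 80}
    - {"dp": [-0.3,-0.1,0],"angular": [0,0,0],"gripper": 80}
    - {"dp": [-0.2,-0.1,0],"angular": [0,0,0],"gripper": 80}
    - {"dp": [0,-0.05,0],"angular": [0,0,0],"gripper": 80}
    - {"dp": [0,0,0],"angular": [0,0,0],"gripper": 80}
    - {"dp": [0,0,0],"angular": [0,0,0],"gripper": 80}
    - {"dp": [0,0,0],"angular": [0,0,0],"gripper": 80}

```text
clock: 25.9
position: [0.5155, -0.1911, 0.2669]
ee_rot: [0.519, 0.488, 0.512, -0.48]
contact_force: [0.1, -0.5, 0.3]
width: 0.0798
```

```bash
python3 st.py; python3 - <<'E'
from plan import *; from m import *
d,P,s=wshot('w10.png'); hsv=cv2.cvtColor(d['image'],cv2.COLOR_BGR2HSV)
for c in('orange','green','red'):
  for o in seg(d,P,c): print(c,*o)
m=(cv2.inRange(hsv,(5,120,70),(20,255,255))>0)&(P[...,1]<-.15)&(P[...,1]>-.22)
for lo,hi in((.46,.48),(.48,.5),(.5,.53)):
    q=P[m&(P[...,0]>lo)&(P[...,0]<hi)]; print(lo,len(q),np.percentile(q[:,2],[25,50,75]).round(4))
top=(abs(P[...,2]-.0925)<.003)&(abs(P[...,1]+.187)<.03)&(P[...,0]<.635); print(np.percentile(P[top][:,0],[.5,99.5]))
E
```

```text
t 25.9 p [ 0.5155 -0.1911  0.2669] F [ 0.11 -0.55  0.29] M [-0.02 -0.07  0.01] w 0.0798 yaw -86.45 x [ 0.0142  0.0012 -0.9999]
c -0.0841 -0.4507
p -0.0587 -0.0009
orange 1112 [311.1 198.7] [ 0.4861 -0.193   0.0333] [ 0.4885 -0.193 ] [0.0575 0.0289] 3.6
green 1411 [310.4 113.2] [ 0.578  -0.1872  0.0941] [ 0.5762 -0.1874] [0.0603 0.0165] 3.2
0.46 413 [0.0327 0.0332 0.0338]
0.48 422 [0.0326 0.0332 0.0337]
0.5 290 [0.0329 0.0336 0.0348]
[0.52821416 0.62249881]
```

View pics/w10.png

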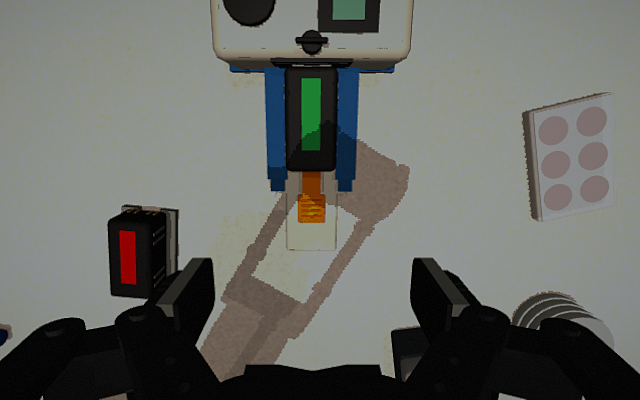

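The view shows the pack held in the pump: stripe at (311,113), tail right behind the catch, orange pad at (311,207) up at 33 mm. The spent pack is untouched at (130,255).

```bash
python3 -c "
from rig import *
s=get_state(); print(s['clock'],abs(s['qd']).max(),s['contact_force']); print(sign_off())"
```

```text
25.95 0.00553090075165546 [-0.39484138  0.4892752  -0.01473088]
the job is handed in; nothing more can be done
None
```

The charged pack is latched in the pump, and I handed the job in at about 26 s with the arm clear and still.

- **Release:** I pressed the charger's orange catch down with shut fingers, at about 9 N. The pack sprang out about 31 mm rather than the roughly 18 mm described.
- **Transfer:** I gripped the pack across its body at 40 N, raised to 50 N for the last push. I drew it straight off the rails, carried it over and slid it along the pump's rails.
- **Seating:** Resistance began about 24 mm before the pump's deepest seat. The push peaked at about 16 N slightly past pump x = 0, near the catch or possibly lightly touching the stop.

**Last checks:**
- After I let go, the pack stayed put. Its tail is at x ≈ 0.528 m, against the catch tooth at about 0.527 m.
- The pump's pad reads 33.2 mm above the bench, the same as when up, so the catch has snapped back.
- The spent pack stands in place in the last picture. I moved nothing else.
- No check failed. I inferred the click from pad height and the pack staying put, because the joint values cannot be read directly.

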